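# Read the stamp on a can lid with a loupe

### The arm

A 6-joint arm with a two-finger parallel gripper is mounted at the origin on the work surface. World frame = base frame: x ahead of the robot, y to its left, z up, the work surface at z = 0. Lengths are in m, angles in rad, forces in N, time in s.
With the tool pointing down it reaches from about 0.275 to 0.825 m from the base axis. Payload 4.9 kg.
Tool frame: the origin (TCP) lies at the very end of the fingers, on their centre line; the grasp point (between the pads) lies 19 mm behind it; z points along the fingers, y is the line along which they close (so a half turn about z gives the same grasp; the last joint's range is limited). The gripper opens to 85 mm and grips with 20 to 120 N. Pads are 22 mm wide; open, the fingers measure 114 mm over their backs; the gripper's body (76 mm by 85 mm) begins 54 mm behind the grasp point. The pads swing forward as they close: fully open they stand 13 mm farther back than shut.
Start: joints at [1.104, 0.326, -0.193, 1.052, 0, 1.437], TCP at [0.18, 0.52, 0.231] pointing down, gripper open.
Joint ranges: [-2.65, 2.65], [-0.97, 1.79], [-1.3, 1.35], [-1.93, 2.1], [-1.47, 1.37], [-3.14, 3.14]. Speed limits (rad/s): [2.57, 2.57, 3.14, 3.14, 3.14, 3.14].

### API

Orientations are given as a rotation vector (axis times angle).
In Python, from plant import read_state, snapshot, job_done, spot_in, landmark_of gives the robot as it stands.
- The arm moves only by the tool arm_command, never from a script. Its argument "commands" is a list that holds one entry, the list of rows, each a list of 7 numbers: the turn, a rotation vector about the world's x, y, z in degrees, then the shift along the world's x, y, z in m, then the finger opening in m, from 0 to 0.0854. In form: [[[rx, ry, rz, x, y, z, jaw], ...]]. A call has 1 to 10 rows; each row shifts and turns the commanded pose from where the row before left it; what a row does not reach is not made up. A row lasts 1/8 s, in which the tool goes at most 62.5 mm and 10.7 degrees, less where a joint would pass 70% of its speed; a pose out of reach is approached as far as the arm can. A call with a gripper value outside its range is refused whole. The fingers move at their own pace and stop on an object; "force" is the grip in N (left out, the last holds). Time passes only in rows, so rows that do not move let the fingers close. It gives the time, the measured TCP pose, the force, the opening and the grip force at its end, in the units of the state.
- read_state(): the state, without advancing time (a new reading comes with each control period).
- snapshot(name): name is "scene" or "top"; returns a dict with "img" (480x640x3 uint8, red, green, blue), "range_z" (480x640 float32, m along the optical axis (not along the pixel's ray), 0 where there is no reading), "camera_matrix" (3x3 intrinsics, pixels), "D" ([k1, k2, p1, p2, k3] as OpenCV has them; the pictures are not rectified), "extrinsics" (4x4, takes a point from camera to world coordinates). Camera axes: x right, y up, looking along -z (the intrinsics and any distortion apply to the point x, -y, -z); pixel columns grow to the right and rows downward; lengths in m; the calibration is good to about 2 mm. A picture is of the moment at which its call begins.
- job_done(): hands the job in; it is judged then, once.
Trained networks look in a picture, given as the dict that the camera call returned (one of the last four; its "shot" number tells which), for a name from the list of things; names that differ only in an ending like _2 or _b are one class to them, and where a whole thing is asked for, a point or a joint stands for the part that bears it (a point fixed in the world has none). Each returns a list of dicts, best first, with "score" (0 to 1); they miss things now and then, are a little off and sometimes report something else, mostly with a low value. They report only what shows in the picture. A call takes as long as a camera call. They do not tell look-alikes from the thing itself.
- spot_in(picture, label): "centre" ([x, y, z] in m, in the coordinates of the camera as it stood for that picture, good to about 4 mm: the middle of the surface that is visible of it).
- landmark_of(picture, label): "centre" ([x, y, z] in m, in the coordinates of the camera as it stood for that picture, good to about 4 mm: a listed point, or the origin of a listed thing).
The state is a dict: "time_s": time; "joint_positions": joint angles; "qd": joint speeds; "joint_efforts": joint torques, N m; "eef_pos": TCP position; "eef_rot": TCP orientation; "force": force on the tool from outside, world axes, zero at the start; "moment": the same for the moment, N m; "opening": opening from 0.0 (shut) to 1.0 (fully open); "finger_force": force on a finger pad.
Only numpy, scipy, OpenCV 4.12 (cv2) and the standard library are available. Lean on these libraries where they do the work, as an engineer would, in place of code of your own. Each camera call takes 0.05 s, during which the arm holds its last target. There are 200 camera calls.

### The job

Check the stamp on the lid of the can in the inspection stand. First fit the yellow square-bored focus gauge fully down onto the stand's square shaft with its red pointer towards the can, and let go of it; then pick up the loupe by its handle and hold it level in the air, lens centred over the can's lid and at the height of the red pointer, touching neither can, gauge nor stand with it. Finish while still holding the loupe still there; the can stays in its nest, and the other things on the table are left where they are.

Things in the scene. Friction and masses are not known exactly. Their poses are not given: they have to be found in the camera images.
- stand: Bolted-down stand: aluminium base plate 250 x 120 x 12 mm; origin under its centre, z up, x from post to can nest. At x = -65 mm a dark 28 mm square post up to a flat shoulder 106 mm above the table; on it a bright square shaft 13.5 x 13.5 mm, 38 mm long, chamfered top, sides parallel to x and y. At x = +65 mm the nest: black ring, 90 mm outside, 78 mm inside, its top 22 mm above the table.
- stand_shoulder (a point): Centre of the post's shoulder, at the foot of the square shaft, where the origin of the gauge comes to lie when fully home; axes as the stand's.
- stand_aim (a point): Point in the air 75 mm from the shaft's axis towards the can, 142 mm above the table: where the pointer's tip lies when the gauge is fitted the right way round. It is 55 mm short of the can's axis and 48 mm above the lid.
- can: Full food can standing in the nest, green with a yellow band and bare metal lid, 74 mm diameter, 82 mm high; origin at the centre of its underside, 12 mm above the table. Loose, about 0.35 kg.
- lid_centre (a point): Centre of the can's lid (top face), 94 mm above the table, where the red stamp is; the lens goes over this.
- gauge: Yellow square cap 30 x 30 mm, 50 mm high, upright on the table; square bore 15.5 mm, open below, 42 mm deep, parallel to its sides. A red bar pointer (8 wide, 6 thick) sticks out along +x to 75 mm from the axis, 36 mm above the underside. Origin: centre of underside, z up. About 60 g. Grip across its plain y sides. On the shaft it has 9 degrees of play each way.
- pointer_tip (a point): Tip of the red pointer at its mid-thickness, 75 mm from the gauge's axis; its height is the focal height once the gauge is fitted.
- loupe: Loupe lying flat: steel lens ring 64 mm across, 12 mm thick, on a flat-sided orange handle 16 mm wide (y), 20 mm high, from x = -72 to +28 mm. Origin: underside of the handle at its white band, the balance point; x points along the handle to the lens, z up. Lens centre at x = +75 mm, ring ends at +107 mm. About 110 g.
- lens_centre (a point): Centre of the lens at the ring's mid-thickness, 75 mm along x and 6 mm above the loupe's underside.
- tape_roll: Bystander: cardboard-brown roll of tape lying flat, 90 mm across, 25 mm high; origin under its centre.
- spare_can_a: Bystander: green can, 74 mm diameter, 82 mm high; origin at its underside.
- spare_can_b: Bystander: yellow can, 74 mm diameter, 82 mm high; origin at its underside.
- tape_measure: Bystander: yellow and black tape measure standing up, 70 x 36 x 62 mm; origin at its underside.
- mallet: Bystander: hammer with a wooden handle, lying on the table to the left.
Things that resemble listed ones, but are neither listed nor needed, are in the scene too. What is shaped like the loupe but purple is not meant.

How it is judged:
By the outcome, as a careful person would: the job done as asked, in the order asked, and still so for the second after the job is handed in, while the arm keeps its last pose, push and grip.
It also fails if it takes over 62 s, if anything falls off the work surface, if the arm or the gripper's body presses on something with over 40 N, if the wrist force passes 120 N, or if a joint passes its speed limit or range.

## Working session

There is one attempt and no reset: what is moved stays moved. The work goes in short steps, Python scripts to look and compute and a tool call to move; the robot and the scene stay as the last step left them, time stands still between calls to the robot, and variables do not carry over. Pictures are saved under pics/ and viewed, at most 10 in all, crops included, and the job is handed in when it is done.

Besides the shell and the picture viewer there is one more tool, called as name(argument=value, ...) on one line, values as JSON. arm_command: Moves the arm, as the interface text tells. Its arguments: {"type":"object","properties":{"commands":{"type":"array"},"force":{"type":"number"}},"required":["commands"]}

```bash
ls; mkdir -p pics; cat > h.py <<'E'
import sys; sys.path.insert(0,'.')
import numpy as np, cv2
from plant import *
def cam2w(s,p): return (s["extrinsics"]@np.r_[p,1])[:3]
def cloud(s):
    K=s["camera_matrix"];v,u=np.mgrid[:480,:640]
    p=cv2.undistortPoints(np.stack([u,v],-1).reshape(-1,1,2).astype(float),np.array(K),np.array(s["D"])).reshape(480,640,2)
    z=s["range_z"];c=np.stack([p[...,0]*z,-p[...,1]*z,-z],-1)
    return c@s["extrinsics"][:3,:3].T+s["extrinsics"][:3,3]
def save(s,n,box=None,f=1):
    im=s["img"][...,::-1]
    if box: im=im[box[1]:box[3],box[0]:box[2]]
    cv2.imwrite('pics/'+n,cv2.resize(im,None,fx=f,fy=f))
E
python3 - <<'E'
from h import *
S={n:snapshot(n) for n in("scene","top")}
for n,s in S.items():
    save(s,n+'0.png'); print(n,s["extrinsics"][:3,3].round(3))
    for l in("stand_shoulder","stand_aim","lid_centre","gauge","pointer_tip","loupe","lens_centre"):
        for d in landmark_of(s,l)[:3]: print(l,round(d["score"],2),cam2w(s,d["centre"]).round(3))
st=read_state();print(st["time_s"],st["eef_pos"],st["eef_rot"],st["opening"])
E
```

```text
pics
scene [ 1.518 -0.822  1.2  ]
stand_shoulder 0.91 [ 0.701 -0.017  0.104]
stand_shoulder 0.21 [0.507 0.277 0.008]
stand_aim 0.63 [ 0.5   -0.481  0.   ]
lid_centre 0.96 [ 0.57  -0.029  0.098]
gauge 0.53 [ 0.418 -0.305 -0.   ]
pointer_tip 0.51 [ 0.348 -0.299  0.032]
pointer_tip 0.44 [ 0.699 -0.018  0.105]
loupe 0.87 [0.441 0.302 0.   ]
loupe 0.55 [ 0.242  0.249 -0.001]
lens_centre 0.74 [0.251 0.173 0.006]
lens_centre 0.7 [ 0.293 -0.193  0.005]
lens_centre 0.69 [0.505 0.278 0.006]
top [0.26  0.002 1.462]
stand_shoulder 0.95 [ 0.707 -0.013  0.106]
stand_shoulder 0.22 [ 0.499 -0.477  0.001]
stand_aim 0.77 [ 0.632 -0.022  0.145]
lid_centre 0.72 [ 0.639  0.311 -0.001]
lid_centre 0.63 [ 0.57  -0.028  0.091]
lid_centre 0.46 [0.385 0.491 0.002]
gauge 0.58 [ 0.421 -0.308 -0.004]
gauge 0.56 [ 0.408  0.02  -0.004]
pointer_tip 0.64 [ 0.35  -0.303  0.038]
loupe 0.77 [ 0.353 -0.148 -0.002]
loupe 0.6 [ 0.243  0.247 -0.002]
loupe 0.57 [0.442 0.305 0.002]
lens_centre 0.89 [0.514 0.279 0.008]
lens_centre 0.63 [ 0.295 -0.192  0.004]
lens_centre 0.62 [ 0.647 -0.32  -0.005]
0.8 [0.17968552 0.51984725 0.23132561] [5.20319838e-01 3.09816013e+00 7.43533684e-05] 0.9995833084044667
```

View pics/top0.png

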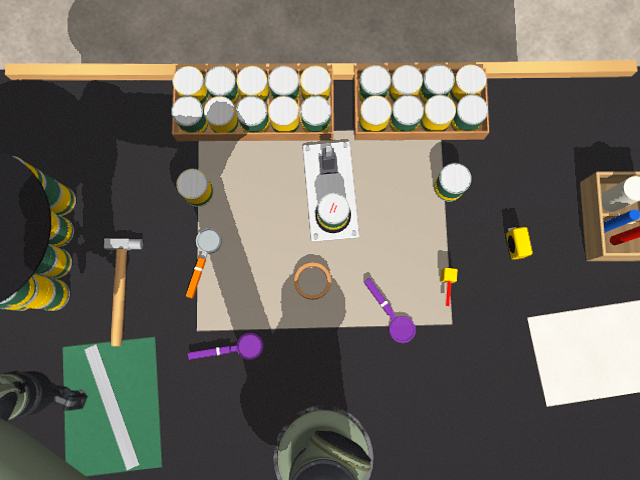

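View pics/scene0.png

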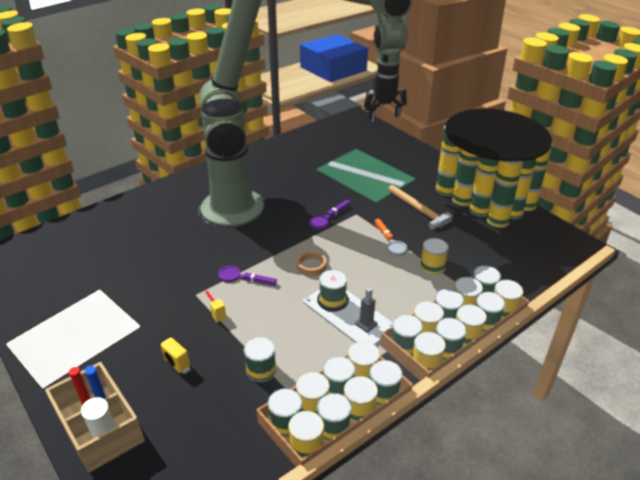

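The top view shows the stand with its post at (328,155) and can lid at (333,210). The gauge is at (450,275) with its pointer towards (447,305). The orange loupe has its handle at (197,280) and lens at (208,240). The purple ones are decoys. Next I'll measure precisely with point clouds.

```bash
cat > m.py <<'E'
from h import *
def ax(P):
    c=P.mean(0);w=np.linalg.svd(P-c,full_matrices=False)[2][0];return c,np.degrees(np.arctan2(w[1],w[0]))
def rect(P): (c,s,a)=cv2.minAreaRect((P*1000).astype(np.float32)); return np.round(c,1),np.round(s,1),round(a,1)
def rep(n,P):
    if len(P)>5: print(' ',n,len(P),'mean',P.mean(0).round(4),'z',np.percentile(P[:,2],[2,50,98]).round(3),'ax',round(ax(P[:,:2])[1],1),'rect',*rect(P[:,:2]))
def near(C,x,y,r): return np.hypot(C[...,0]-x,C[...,1]-y)<r
if __name__=='__main__':
  for n in("top","scene"):
    s=snapshot(n);C=cloud(s);H=cv2.cvtColor(s["img"],cv2.COLOR_RGB2HSV).astype(int);h,sa,v=H[...,0],H[...,1],H[...,2]
    z=C[...,2]; print(n)
    g=near(C,.40,-.306,.09)
    rep('gauge yellow top',C[g&(h>20)&(h<35)&(sa>150)&(z>.045)])
    rep('gauge yellow',C[g&(h>20)&(h<35)&(sa>150)])
    rep('pointer',C[g&((h<8)|(h>172))&(sa>150)&(z>.01)])
    l=near(C,.45,.3,.12)
    rep('handle',C[l&(h>5)&(h<20)&(sa>150)&(z>.012)])
    rep('ring',C[near(C,.513,.279,.045)&(z>.007)&(sa<120)])
    rep('lid',C[near(C,.57,-.028,.05)&(z>.088)&(z<.1)])
    rep('shaft',C[near(C,.704,-.015,.03)&(z>.115)])
    rep('shafttop',C[near(C,.704,-.015,.03)&(z>.139)])
    rep('shoulder',C[near(C,.704,-.015,.03)&(z>.10)&(z<.112)])
    rep('plate',C[near(C,.64,-.02,.16)&(z>.008)&(z<.016)])
E
python3 m.py
```

```text
top
  gauge yellow top 151 mean [ 0.4213 -0.3061  0.0501] z [0.045 0.05  0.056] ax 134.2 rect [ 421.4 -306.2] [30.2 30.3] 85.5
  gauge yellow 223 mean [ 0.4209 -0.3038  0.0417] z [-0.001  0.048  0.055] ax -104.2 rect [ 422.1 -311.2] [41.5 34.7] 78.7
  pointer 88 mean [ 0.3762 -0.3012  0.0382] z [0.03  0.038 0.044] ax 173.5 rect [ 376.8 -301.8] [ 8.6 57.9] 83.4
  handle 266 mean [0.4185 0.3095 0.0189] z [0.013 0.019 0.025] ax 163.2 rect [421.6 309.2] [17.9 98.7] 73.9
  ring 353 mean [0.5112 0.2805 0.0106] z [0.007 0.01  0.016] ax 167.5 rect [515.1 285.9] [73.5 69.1] 38.7
  lid 745 mean [ 0.5744 -0.0269  0.0934] z [0.089 0.093 0.099] ax -175.0 rect [574.7 -25.9] [73.2 73.8] 89.9
  shaft 57 mean [ 0.7014 -0.0158  0.138 ] z [0.122 0.141 0.148] ax -141.8 rect [703.3 -15.7] [16.3 12.4] 14.1
  shafttop 34 mean [ 0.7031 -0.016   0.1437] z [0.14  0.144 0.148] ax -150.1 rect [703.5 -16. ] [15.2 12.3] 10.6
  shoulder 88 mean [ 0.6997 -0.0162  0.1048] z [0.1   0.105 0.11 ] ax 89.1 rect [702.2 -16. ] [29.3 27.5] 6.6
  plate 2464 mean [ 0.647  -0.0193  0.0118] z [0.008 0.012 0.016] ax -175.2 rect 
[... 457 characters left out ...]
8.0 rect [419.4 305.8] [ 19.3 111.7] 72.1
  ring 197 mean [0.5116 0.2782 0.0108] z [0.007 0.011 0.017] ax -31.1 rect [507.6 279.9] [74.9 72.1] 14.5
  lid 421 mean [ 0.5743 -0.0316  0.0942] z [0.089 0.094 0.099] ax -51.2 rect [573.9 -31. ] [73.6 79.7] 49.0
  shaft 74 mean [ 0.7044 -0.0211  0.1333] z [0.116 0.134 0.148] ax -132.8 rect [702.5 -20.6] [16.6 19.1] 18.0
  shafttop 31 mean [ 0.7041 -0.0209  0.1433] z [0.139 0.143 0.148] ax -30.0 rect [703.  -20.7] [15.4 16.8] 89.2
  shoulder 80 mean [ 0.7059 -0.0228  0.1058] z [0.101 0.106 0.111] ax 48.1 rect [702.5 -20.1] [33.3 32.5] 89.6
  plate 1436 mean [ 0.6606 -0.0359  0.0121] z [0.008 0.012 0.016] ax 13.6 rect [619.6 -17.4] [269.1 265.7] 38.2
```

arm_command(commands=[[[0, 0, 1.3, 0.012, -0.041, 0, 0.085], [0, 0, 1.3, 0.012, -0.041, 0, 0.085], [0, 0, 1.3, 0.012, -0.041, 0, 0.085], [0, 0, 1.3, 0.012, -0.041, 0, 0.085], [0, 0, 1.3, 0.012, -0.041, 0, 0.085], [0, 0, 1.3, 0.012, -0.041, 0, 0.085], [0, 0, 1.3, 0.012, -0.041, 0, 0.085], [0, 0, 1.3, 0.012, -0.041, 0, 0.085], [0, 0, 1.3, 0.012, -0.041, 0, 0.085], [0, 0, 1.3, 0.012, -0.041, 0, 0.085]]], force=40)

```text
time_s: 2.15
eef_pos: [0.3, 0.1086, 0.2316]
eef_rot: [0.165, 3.136, 0.0]
force: [0.6, 0.4, -0.2]
opening: 0.997
finger_force: 0.0
```

arm_command(commands=[[[0, 0, 0, 0.012, -0.041, 0, 0.06], [0, 0, 0, 0.012, -0.041, 0, 0.06], [0, 0, 0, 0.012, -0.041, 0, 0.06], [0, 0, 0, 0.012, -0.041, 0, 0.06], [0, 0, 0, 0.012, -0.041, 0, 0.06], [0, 0, 0, 0.012, -0.041, 0, 0.06], [0, 0, 0, 0.012, -0.041, 0, 0.06], [0, 0, 0, 0.012, -0.041, 0, 0.06], [0, 0, 0, 0.012, -0.041, 0, 0.06], [0, 0, 0, 0.012, -0.041, 0, 0.06]]])

```text
time_s: 3.4
eef_pos: [0.42, -0.3016, 0.2313]
eef_rot: [0.167, 3.137, -0.0]
force: [0.1, -0.4, 0.1]
opening: 0.703
finger_force: 0.0
```

```bash
cat > st.py <<'E'
from h import *
from scipy.spatial.transform import Rotation as R
def st():
    s=read_state();M=R.from_rotvec(s["eef_rot"]).as_matrix()
    print('t',round(s["time_s"],2),'pos',np.round(s["eef_pos"],4),'yawY',round(np.degrees(np.arctan2(M[1,1],M[0,1])),2),'z',M[:,2].round(3),'F',np.round(s["force"],1),'M',np.round(s["moment"],2),'op',round(s["opening"]*85.4,1),'ff',s["finger_force"],'q',np.round(s["joint_positions"],2))
if __name__=='__main__': st()
E
python3 - <<'E'
from st import *
st()
s=snapshot("scene");C=cloud(s)
m=(C[...,0]>.72)&(C[...,0]<.85)&(abs(C[...,1]+.02)<.12);P=C[m]
for a in np.arange(.72,.85,.02):
    q=P[(P[:,0]>=a)&(P[:,0]<a+.02)]; print(round(a,2),q[:,2].max().round(3) if len(q) else None)
save(s,'s1.png',(180,180,420,360),3)
E
```

```text
t 3.4 pos [ 0.42   -0.3016  0.2313] yawY 83.92 z [ 0. -0. -1.] F [ 0.1 -0.4  0.1] M [-0.06 -0.03  0.  ] op 60.0 ff 0.0 q [-0.77  0.27 -0.28  1.03  0.   -0.66]
0.72 0.112
0.74 0.018
0.76 0.082
0.78 0.093
0.8 0.093
0.82 0.096
0.84 0.093
```

arm_command(commands=[[[0, 0, 0, 0.0015, -0.006, -0.03, 0.06], [0, 0, 0, 0, 0, -0.04, 0.06], [0, 0, 0, 0, 0, -0.04, 0.06], [0, 0, 0, 0, 0, -0.04, 0.06], [0, 0, 0, 0, 0, -0.03, 0.06], [0, 0, 0, 0, 0, -0.025, 0.06], [0, 0, 0, 0, 0, -0.014, 0.06], [0, 0, 0, 0, 0, 0, 0.05], [0, 0, 0, 0, 0, 0, 0.04], [0, 0, 0, 0, 0, 0, 0.035]]])

```text
time_s: 4.7
eef_pos: [0.4219, -0.3068, 0.0133]
eef_rot: [0.166, 3.136, -0.002]
force: [-0.3, 0.1, -0.2]
opening: 0.412
finger_force: 0.0
```

arm_command(commands=[[[0, 0, 0, 0, 0, 0, 0.03], [0, 0, 0, 0, 0, 0, 0.025], [0, 0, 0, 0, 0, 0, 0.02], [0, 0, 0, 0, 0, 0, 0.015], [0, 0, 0, 0, 0, 0, 0.01]]])

```text
time_s: 5.32
eef_pos: [0.4217, -0.3066, 0.0131]
eef_rot: [0.166, 3.136, -0.001]
force: [-0.7, 0.0, 5.8]
opening: 0.341
finger_force: 39.9
```

```bash
python3 st.py
```

```text
t 5.33 pos [ 0.4217 -0.3066  0.0131] yawY 83.93 z [ 0.001 -0.001 -1.   ] F [-0.7  0.   5.8] M [0.12 0.04 0.  ] op 29.1 ff 39.94241829961538 q [-0.77  0.53 -0.53  0.51  0.   -0.66]
```

arm_command(commands=[[[0, 0, 0, 0, 0, 0.02, 0.01], [0, 0, 0, 0, 0, 0.04, 0.01], [0, 0, 0, 0, 0, 0.04, 0.01], [0, 0, 0, 0, 0, 0.04, 0.01], [0, 0, 0, 0, 0, 0.04, 0.01]]])

```text
time_s: 5.95
eef_pos: [0.4209, -0.3059, 0.1935]
eef_rot: [-0.166, -3.137, -0.0]
force: [0.5, 0.1, -0.9]
opening: 0.345
finger_force: 39.6
```

arm_command(commands=[[[0, 0, 1.08, 0.028, 0.029, 0, 0.01], [0, 0, 1.08, 0.028, 0.029, 0, 0.01], [0, 0, 1.08, 0.028, 0.029, 0, 0.01], [0, 0, 1.08, 0.028, 0.029, 0, 0.01], [0, 0, 1.08, 0.028, 0.029, 0, 0.01], [0, 0, 1.08, 0.028, 0.029, 0, 0.01], [0, 0, 1.08, 0.028, 0.029, 0, 0.01], [0, 0, 1.08, 0.028, 0.029, 0, 0.01], [0, 0, 1.08, 0.028, 0.029, 0, 0.01], [0, 0, 1.08, 0.028, 0.029, 0, 0.01]]])

```text
time_s: 7.2
eef_pos: [0.7017, -0.0151, 0.1919]
eef_rot: [0.131, -3.138, 0.0]
force: [0.5, -0.3, -0.2]
opening: 0.348
finger_force: 39.6
```

arm_command(commands=[[[0, 0, 0, 0, 0, 0, 0.01], [0, 0, 0, 0, 0, 0, 0.01]]])

```text
time_s: 7.45
eef_pos: [0.7005, -0.0163, 0.1917]
eef_rot: [0.13, -3.137, 0.0]
force: [0.7, -0.6, -0.4]
opening: 0.349
finger_force: 39.7
```

```bash
cat > g.py <<'E'
from m import *; from st import st
def run(tag):
  st()
  for n in("top","scene"):
    s=snapshot(n);C=cloud(s);H=cv2.cvtColor(s["img"],cv2.COLOR_RGB2HSV).astype(int);h,sa=H[...,0],H[...,1];z=C[...,2]
    g=near(C,.68,-.018,.1)&(z>.11); print(n)
    rep('yellow',C[g&(h>20)&(h<35)&(sa>130)])
    rep('pointer',C[g&((h<8)|(h>172))&(sa>130)])
    rep('shaft',C[near(C,.703,-.018,.025)&(z>.112)&(sa<90)&(z<.152)])
    for d in landmark_of(s,'pointer_tip')[:2]+landmark_of(s,'gauge')[:2]: print('  net',round(d["score"],2),cam2w(s,d["centre"]).round(3))
    if n=='scene': save(s,tag,(290,210,450,330),5)
    else: save(s,'t'+tag,(280,110,380,250),4)
E
python3 -c "
from g import *; run('a.png')"
```

```text
t 7.45 pos [ 0.7005 -0.0163  0.1917] yawY 94.73 z [-0.001 -0.    -1.   ] F [ 0.7 -0.6 -0.4] M [-0.03  0.02 -0.01] op 29.8 ff 39.653959572315216 q [-0.13  0.64  0.21  1.14 -0.   -0.21]
top
scene
  yellow 188 mean [ 0.7102 -0.0198  0.2161] z [0.185 0.22  0.247] ax 106.9 rect [710.3 -20.2] [20.7 45.7] 29.5
  shaft 79 mean [ 0.7052 -0.0217  0.1329] z [0.113 0.134 0.15 ] ax -121.5 rect [703.6 -22.3] [17.3 21.8] 19.4
  net 0.2 [ 0.697 -0.02   0.179]
  net 0.58 [ 0.698 -0.016  0.179]
  net 0.37 [ 0.636 -0.02  -0.002]
```

View pics/a.png

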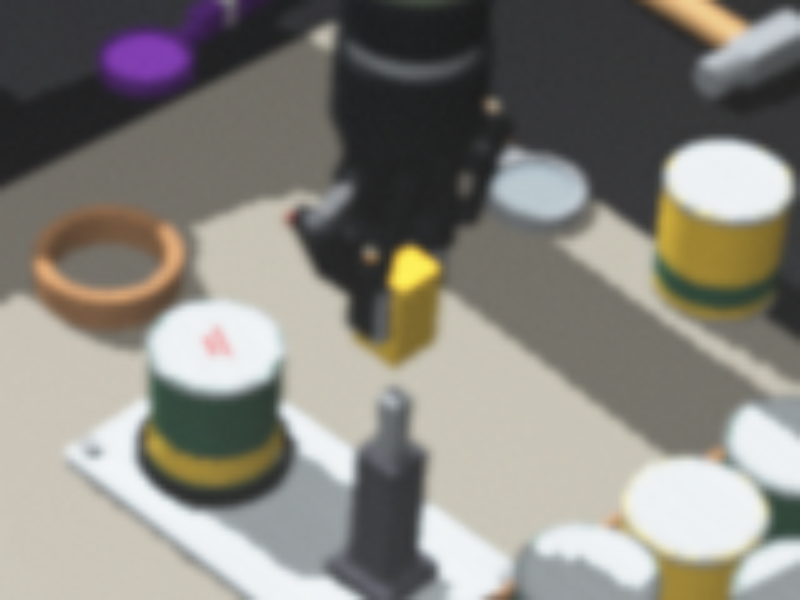

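```bash
cat > ov.py <<'E'
from h import *
def proj(s,P):
    E=np.linalg.inv(s["extrinsics"]);c=(E[:3,:3]@np.asarray(P,float).T).T+E[:3,3];c=c*[1,-1,-1]
    return cv2.projectPoints(c,np.zeros(3),np.zeros(3),np.array(s["camera_matrix"]),np.array(s["D"]))[0][:,0]
def box(c,yaw,hx,hy,z0,z1):
    a=np.radians(yaw);R=np.array([[np.cos(a),-np.sin(a)],[np.sin(a),np.cos(a)]])
    return [[*(R@[sx*hx,sy*hy]+c),z] for z in(z0,z1) for sx,sy in((-1,-1),(1,-1),(1,1),(-1,1))]
def draw(s,boxes,crop,f,name):
    x0,y0,x1,y1=crop;im=cv2.resize(s["img"][y0:y1,x0:x1,::-1],None,fx=f,fy=f,interpolation=cv2.INTER_CUBIC)
    for b,col in boxes:
        p=((proj(s,b)+.5-[x0,y0])*f).astype(int)
        for i in range(4):
            for e in((i,(i+1)%4),(4+i,4+(i+1)%4),(i,4+i)): cv2.line(im,tuple(map(int,p[e[0]])),tuple(map(int,p[e[1]])),col,1)
    cv2.imwrite('pics/'+name,im)
E
python3 - <<'E'
from ov import *
s=snapshot("scene")
draw(s,[(box([.7008,-.0163],4.8,.015,.015,.1786,.2286),(255,0,0)),(box([.7033,-.018],4.8,.00675,.00675,.106,.144),(0,0,255)),(box([.7033,-.018],4.8,.014,.014,.012,.106),(0,255,0))],(345,250,395,325),8,'ov.png')
E
```

```text
(no output)
```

View pics/ov.png

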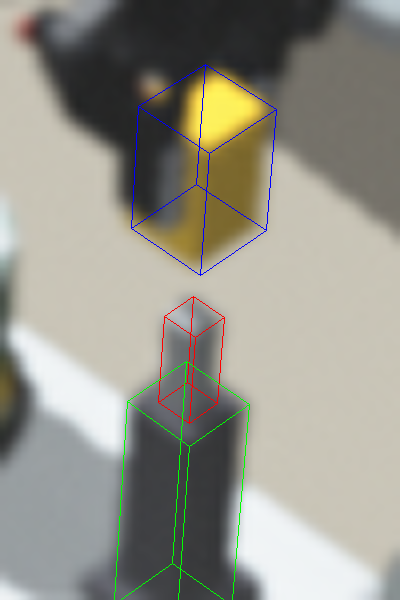

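```bash
python3 - <<'E'
from ov import *
np.set_printoptions(linewidth=200)
s=snapshot("scene");I=s["img"].astype(int)
print('cols',np.arange(356,386))
for r in (288,291,294,297,304,308,312): print(r,I[r,356:386,1])
print('gauge R,B'); 
for r in (266,270,274,278,280,282,284): print(r,I[r,356:386,0]-I[r,356:386,2])
E
```

```text
cols [356 357 358 359 360 361 362 363 364 365 366 367 368 369 370 371 372 373 374 375 376 377 378 379 380 381 382 383 384 385]
288 [197 197 197 196 197 196 197 196 196 196 191 175 151 140 152 172 187 194 196 195 196 196 196 196 197 195 196 196 197 196]
291 [196 197 197 196 196 197 197 196 186 157 135 140 149 134 110 113 151 182 195 198 197 197 196 198 197 196 197 197 197 197]
294 [197 196 196 197 197 197 197 198 191 160 124 109 107  97  93 118 163 191 197 197 196 196 197 198 197 196 197 196 196 196]
297 [230 216 204 197 196 195 188 173 151 128 113 107 102  94  95 120 158 182 192 196 196 197 197 197 197 196 196 196 197 196]
304 [225 238 243 238 197 121  72  63  65  70  79  88  89  77  65  58  55  58  91 147 183 195 197 197 197 197 197 198 197 197]
308 [160 161 161 151 118  80  64  62  65  64  63  62  58  58  56  57  56  64 109 165 191 197 197 197 197 197 197 198 196 196]
312 [160 160 156 140 107  75  64  64  63  64  63  63  61  57  57  55  58  90 167 229 240 236 226 211 201 198 197 196 197 198]
gauge R,B
266 [  8   5   2   1   0  -2   0  -1  -1  -1   5  48 122 165 165 164 166 162 138 111  91  75  42  18  11  11  12  11  11  11]
270 [18 18 17 14  6  0 -1  0 -1 -3 -5  8 45 80 88 84 82 81 79 78 73 54 30 19 18 17 16 14 12 11]
274 [18 18 17 14  6 -1 -1 -1 -3 -4 -3 18 62 88 87 80 77 76 78 77 70 50 30 19 18 18 18 18 18 18]
278 [18 18 17 21 33 52 65 64 46 31 43 71 90 91 83 79 77 76 73 64 49 35 24 20 18 18 17 18 18 18]
280 [ 17  18  18  18  18  20  27  38  55  72  90 101 103  93  81  74  64  50  38  29  22  19  18  18  17  18  18  18  18  18]
282 [17 18 17 18 17 18 18 18 19 27 37 55 70 69 54 39 27 21 19 17 18 18 18 17 17 17 18 18 18 18]
284 [18 17 17 18 18 18 18 18 17 18 18 20 23 24 22 18 18 17 18 18 18 18 18 18 17 18 17 18 18 17]
```

The overlay puts both models within about 1 px of the image. After correcting for that, the shaft is about +3 mm in x and −0.5 mm in y from the tool. Now I'll go down carefully.

arm_command(commands=[[[0, 0, 0, 0.003, -0.0005, -0.01, 0.01], [0, 0, 0, 0, 0, -0.015, 0.01], [0, 0, 0, 0, 0, -0.004, 0.01], [0, 0, 0, 0, 0, -0.003, 0.01], [0, 0, 0, 0, 0, -0.003, 0.01], [0, 0, 0, 0, 0, -0.003, 0.01], [0, 0, 0, 0, 0, -0.002, 0.01], [0, 0, 0, 0, 0, 0, 0.01]]])

```text
time_s: 8.85
eef_pos: [0.7041, -0.0167, 0.1522]
eef_rot: [0.13, -3.139, 0.0]
force: [-0.3, -0.1, -0.6]
opening: 0.344
finger_force: 39.7
```

```bash
python3 st.py
```

```text
t 8.85 pos [ 0.7041 -0.0167  0.1522] yawY 94.73 z [-0. -0. -1.] F [-0.3 -0.1 -0.6] M [-0.02 -0.01 -0.01] op 29.4 ff 39.654643423855305 q [-0.13  0.67  0.16  1.06 -0.   -0.21]
```

arm_command(commands=[[[0, 0, 0, 0, 0, -0.004, 0.01], [0, 0, 0, 0, 0, -0.004, 0.01], [0, 0, 0, 0, 0, -0.004, 0.01], [0, 0, 0, 0, 0, -0.004, 0.01], [0, 0, 0, 0, 0, -0.004, 0.01], [0, 0, 0, 0, 0, -0.004, 0.01], [0, 0, 0, 0, 0, -0.003, 0.01], [0, 0, 0, 0, 0, -0.003, 0.01], [0, 0, 0, 0, 0, 0, 0.01]]])

```text
time_s: 9.98
eef_pos: [0.704, -0.0166, 0.122]
eef_rot: [0.13, -3.138, -0.0]
force: [-0.1, 0.4, -0.5]
opening: 0.349
finger_force: 39.7
```

```bash
python3 st.py
```

```text
t 9.97 pos [ 0.704  -0.0166  0.122 ] yawY 94.73 z [-0.  0. -1.] F [-0.1  0.4 -0.5] M [-0.02 -0.03 -0.  ] op 29.8 ff 39.65413458645344 q [-0.13  0.69  0.12  1.    0.   -0.21]
```

arm_command(commands=[[[0, 0, 0, 0, 0, -0.0015, 0.01], [0, 0, 0, 0, 0, -0.001, 0.01], [0, 0, 0, 0, 0, -0.001, 0.01], [0, 0, 0, 0, 0, 0, 0.01]]])

```text
time_s: 10.48
eef_pos: [0.7042, -0.0167, 0.1191]
eef_rot: [-0.13, 3.139, -0.0]
force: [-1.3, 0.6, 1.9]
opening: 0.347
finger_force: 39.9
```

```bash
python3 st.py
```

```text
t 10.47 pos [ 0.7042 -0.0167  0.1191] yawY 94.73 z [ 0. -0. -1.] F [-1.3  0.6  1.9] M [ 0.03  0.2  -0.02] op 29.7 ff 39.92807261645794 q [-0.13  0.69  0.12  1.   -0.   -0.21]
```

arm_command(commands=[[[0, 0, 0, 0, 0, 0, 0.036], [0, 0, 0, 0, 0, 0, 0.045], [0, 0, 0, 0, 0, 0, 0.055], [0, 0, 0, 0, 0, 0, 0.055], [0, 0, 0, 0, 0, 0.01, 0.055], [0, 0, 0, 0, 0, 0.03, 0.055], [0, 0, 0, 0, 0, 0.04, 0.055], [0, 0, 0, 0, 0, 0.04, 0.055]]])

```text
time_s: 11.48
eef_pos: [0.7041, -0.0166, 0.2407]
eef_rot: [-0.13, 3.138, -0.0]
force: [1.2, 0.5, -0.5]
opening: 0.643
finger_force: 0.0
```

arm_command(commands=[[[0, 0, -2.1, -0.026, 0.032, 0, 0.05], [0, 0, -2.1, -0.026, 0.032, 0, 0.05], [0, 0, -2.1, -0.026, 0.032, 0, 0.05], [0, 0, -2.1, -0.026, 0.032, 0, 0.05], [0, 0, -2.1, -0.026, 0.032, 0, 0.05], [0, 0, -2.1, -0.026, 0.032, 0, 0.05], [0, 0, -2.1, -0.026, 0.032, 0, 0.05], [0, 0, -2.1, -0.026, 0.032, 0, 0.05], [0, 0, -2.1, -0.026, 0.032, 0, 0.05], [0, 0, -2.1, -0.026, 0.032, 0, 0.05]]])

```text
time_s: 12.72
eef_pos: [0.4435, 0.3044, 0.2398]
eef_rot: [0.446, 3.108, 0.001]
force: [0.3, -0.3, 0.9]
opening: 0.589
finger_force: 0.0
```

```bash
python3 -c "
from g import *; run('b.png')"; sed -i 's/^    l=near/    l=near/' m.py; python3 m.py | egrep 'top|scene|handle|ring|lid'
```

```text
t 12.72 pos [0.4435 0.3044 0.2398] yawY 73.66 z [ 0.001  0.001 -1.   ] F [ 0.3 -0.3  0.9] M [ 0.02 -0.07  0.02] op 50.3 ff 0.0 q [ 0.46  0.3  -0.21  1.06  0.    0.75]
top
  yellow 212 mean [ 0.7006 -0.016   0.15  ] z [0.115 0.154 0.161] ax 168.4 rect [704.2 -15.9] [32.7 30. ] 5.1
  pointer 84 mean [ 0.6587 -0.0197  0.1442] z [0.139 0.144 0.148] ax -174.8 rect [658.8 -19.5] [59.   7.9] 5.3
  shaft 6 mean [ 7.076e-01 -5.000e-04  1.368e-01] z [0.123 0.141 0.146] ax -175.3 rect [703.2  -0.8] [28.4  0.2] 4.7
  net 0.6 [ 0.634 -0.028  0.144]
  net 0.61 [ 0.707 -0.017  0.105]
scene
  yellow 263 mean [ 0.7092 -0.0243  0.1409] z [0.112 0.144 0.16 ] ax -125.1 rect [704.9 -20.8] [31.7 32.5] 4.2
  pointer 44 mean [ 0.6547 -0.0234  0.1456] z [0.141 0.146 0.149] ax 3.7 rect [655.8 -23.7] [48.9 10.4] 2.6
  shaft 13 mean [ 0.6987 -0.0258  0.124 ] z [0.113 0.124 0.139] ax 49.9 rect [704.9 -21. ] [42.1  9.2] 47.2
  net 0.86 [ 0.629 -0.024  0.14 ]
  net 0.53 [ 0.647 -0.32   0.003]
  net 0.9 [ 0.701 -0.02   0.105]
  net 0.63 [ 0.568 -0.024  0.009]
top
  handle 256 mean [0.4191 0.3094 0.0193] z [0.014 0.02  0.027] ax 162.9 rect [421.6 309.3] [17.1 98.6] 72.7
  ring 974 mean [0.4926 0.279  0.4172] z [0.007 0.668 0.707] ax -172.1 rect [505.1 279.9] [74.3 75.7] 55.0
  lid 749 mean [ 0.574  -0.0266  0.0936] z [0.088 0.094 0.099] ax -171.2 rect [573.7 -26.1] [74.3 73.6] 2.9
  shafttop 212 mean [ 0.7003 -0.016   0.1531] z [0.141 0.154 0.161] ax -175.4 rect [697.5 -16.4] [44.3 30. ] 4.6
scene
  handle 104 mean [0.4193 0.3042 0.0201] z [0.013 0.02  0.028] ax -17.6 rect [422.7 304.3] [ 21.  107.6] 72.3
  ring 1768 mean [0.4862 0.2824 0.5027] z [0.008 0.558 0.7  ] ax 125.9 rect [507.9 278.3] [67.6 79.8] 74.3
  lid 433 mean [ 0.5748 -0.0321  0.0943] z [0.089 0.094 0.099] ax -33.0 rect [574.  -30.9] [73.2 81.3] 51.8
  shafttop 173 mean [ 0.7052 -0.0222  0.1521] z [0.14  0.154 0.161] ax 10.9 rect [698.  -19.9] [47.4 32.2] 1.5
```

View pics/b.png

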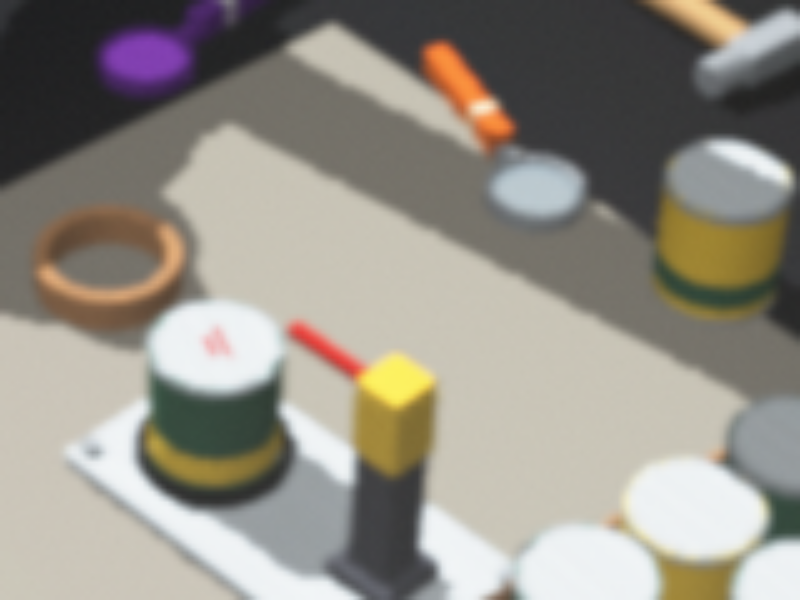

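The gauge is home: its top is at z≈0.155 m and the pointer, at about (330,350), is aimed at the can. The loupe lies undisturbed, with its band at about (485,105). Next I'll grasp the loupe.

arm_command(commands=[[[0, 0, -0.9, -0.0015, -0.0025, -0.04, 0.05], [0, 0, 0, 0, 0, -0.045, 0.05], [0, 0, 0, 0, 0, -0.045, 0.05], [0, 0, 0, 0, 0, -0.045, 0.05], [0, 0, 0, 0, 0, -0.03, 0.05], [0, 0, 0, 0, 0, -0.018, 0.04], [0, 0, 0, 0, 0, -0.008, 0.035], [0, 0, 0, 0, 0, -0.003, 0.03], [0, 0, 0, 0, 0, 0, 0.025], [0, 0, 0, 0, 0, 0, 0.02]]], force=60)

```text
time_s: 14.38
eef_pos: [0.4433, 0.3011, 0.0055]
eef_rot: [0.469, 3.105, 0.001]
force: [0.0, 0.2, 0.1]
opening: 0.234
finger_force: 0.0
```

arm_command(commands=[[[0, 0, 0, 0, 0, 0, 0.017], [0, 0, 0, 0, 0, 0, 0.014], [0, 0, 0, 0, 0, 0, 0.01], [0, 0, 0, 0, 0, 0, 0.005], [0, 0, 0, 0, 0, 0, 0.0]]])

```text
time_s: 15.0
eef_pos: [0.4434, 0.3014, 0.0057]
eef_rot: [0.468, 3.105, 0.002]
force: [-0.3, 1.5, 6.9]
opening: 0.172
finger_force: 58.9
```

```bash
python3 st.py
```

```text
t 15.0 pos [0.4434 0.3014 0.0057] yawY 72.85 z [ 0.002  0.001 -1.   ] F [-0.3  1.5  6.9] M [0.02 0.15 0.04] op 14.7 ff 58.92843425273895 q [ 0.46  0.56 -0.49  0.52  0.    0.76]
```

arm_command(commands=[[[0, 0, 0, 0, 0, 0.01, 0.0], [0, 0, 0, 0, 0, 0.025, 0.0], [0, 0, 0, 0, 0, 0.035, 0.0], [0, 0, 0, 0, 0, 0.04, 0.0], [0, 0, 0, 0, 0, 0.035, 0.0], [0, 0, 0, 0, 0, 0.02, 0.0], [0, 0, 0, 0, 0, 0, 0.0]]])

```text
time_s: 15.88
eef_pos: [0.4435, 0.3012, 0.1715]
eef_rot: [0.468, 3.104, 0.003]
force: [0.3, -0.4, -1.7]
opening: 0.168
finger_force: 58.7
```

arm_command(commands=[[[0, 0, 0, 0.003, -0.015, 0, 0.0], [0, 0, 0, 0.006, -0.031, 0, 0.0], [0, 0, 0, 0.007, -0.036, 0, 0.0], [0, 0, 0, 0.007, -0.036, 0, 0.0], [0, 0, 0, 0.007, -0.036, 0, 0.0], [0, 0, 0, 0.007, -0.036, 0, 0.0], [0, 0, 0, 0.007, -0.036, 0, 0.0], [0, 0, 0, 0.007, -0.036, 0, 0.0], [0, 0, 0, 0.006, -0.03, 0, 0.0], [0, 0, 0, 0.003, -0.015, 0, 0.0]]])

```text
time_s: 17.12
eef_pos: [0.5016, -0.0081, 0.1685]
eef_rot: [-0.472, -3.103, 0.0]
force: [0.2, 0.9, -1.1]
opening: 0.166
finger_force: 58.8
```

arm_command(commands=[[[0, 0, 0, 0, 0, 0, 0.0], [0, 0, 0, 0, 0, 0, 0.0]]])

```text
time_s: 17.38
eef_pos: [0.5021, -0.0054, 0.1694]
eef_rot: [-0.468, -3.105, -0.001]
force: [-0.8, 0.7, 0.1]
opening: 0.173
finger_force: 58.8
```

```bash
cat > l.py <<'E'
from m import *; from st import st
def run(tag,zu):
  st()
  for n in("top","scene"):
    s=snapshot(n);C=cloud(s);H=cv2.cvtColor(s["img"],cv2.COLOR_RGB2HSV).astype(int);h,sa=H[...,0],H[...,1];z=C[...,2]; print(n)
    g=near(C,.574,-.028,.045)&(z>zu-.006)&(z<zu+.03)&(sa<110);rep('ring',C[g])
    P=C[g]; c,r=cv2.minEnclosingCircle((P[:,:2]*1000).astype(np.float32));print('  circ',np.round(c,1),round(r,1))
    A=np.c_[P[:,:2]-P[:,:2].mean(0),np.ones(len(P))];k=np.linalg.lstsq(A,P[:,2],rcond=None)[0];print('  tilt deg',np.degrees(k[:2]).round(2),'z',k[2].round(4))
    rep('handle',C[near(C,.48,0,.12)&(h>5)&(h<20)&(sa>150)&(z>zu)])
    for d in landmark_of(s,'lens_centre')[:4]+landmark_of(s,'loupe')[:3]:
        p=cam2w(s,d["centre"])
        if p[2]>.05: print('  net',round(d["score"],2),p.round(4))
    save(s,n[0]+tag,(270,210,430,330) if n=='scene' else (260,120,420,260),5)
E
python3 -c "
from l import *; run('c.png',.165)"
```

```text
t 17.38 pos [ 0.5021 -0.0054  0.1694] yawY 72.87 z [-0.001  0.001 -1.   ] F [-0.8  0.7  0.1] M [0.03 0.03 0.07] op 14.8 ff 58.787904381752014 q [-0.16  0.29 -0.41  0.87  0.    0.14]
top
  circ [0. 0.] 0.0
  tilt deg [0. 0.] z 0.0
scene
  ring 371 mean [ 0.5714 -0.0304  0.1731] z [0.166 0.173 0.18 ] ax -29.6 rect [569.5 -28.5] [60.8 76.5] 51.7
  circ [568.4 -28.5] 39.7
  tilt deg [-0.59  0.51] z 0.1731
  handle 65 mean [ 0.5033 -0.0119  0.1889] z [0.174 0.184 0.228] ax -12.8 rect [478.7 -12.4] [ 38.5 100.3] 77.9
  net 0.7 [ 0.565  -0.0295  0.17  ]
  net 0.53 [ 0.4993 -0.0056  0.1619]
  net 0.71 [ 0.4999 -0.0053  0.1668]l.py:8: RuntimeWarning: Mean of empty slice.
  A=np.c_[P[:,:2]-P[:,:2].mean(0),np.ones(len(P))];k=np.linalg.lstsq(A,P[:,2],rcond=None)[0];print('  tilt deg',np.degrees(k[:2]).round(2),'z',k[2].round(4))
  ret = um.true_divide(
```

View pics/sc.png

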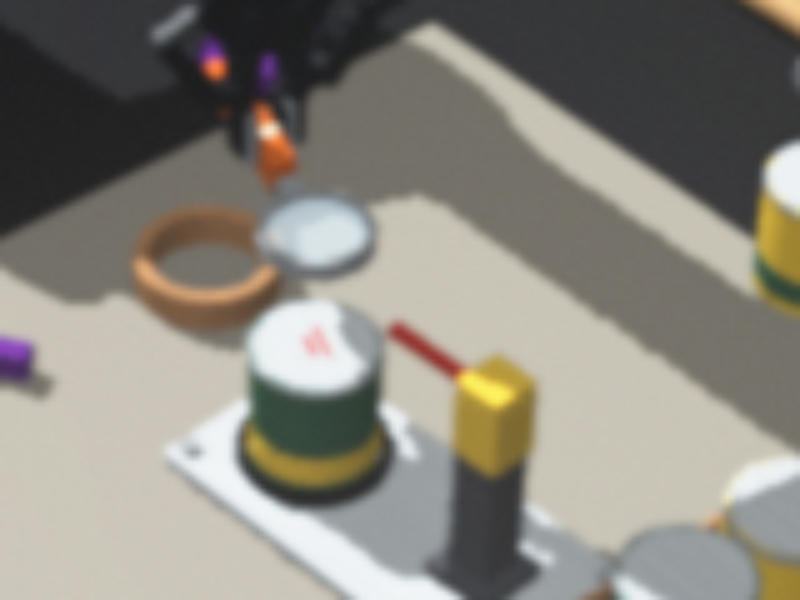

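View pics/tc.png

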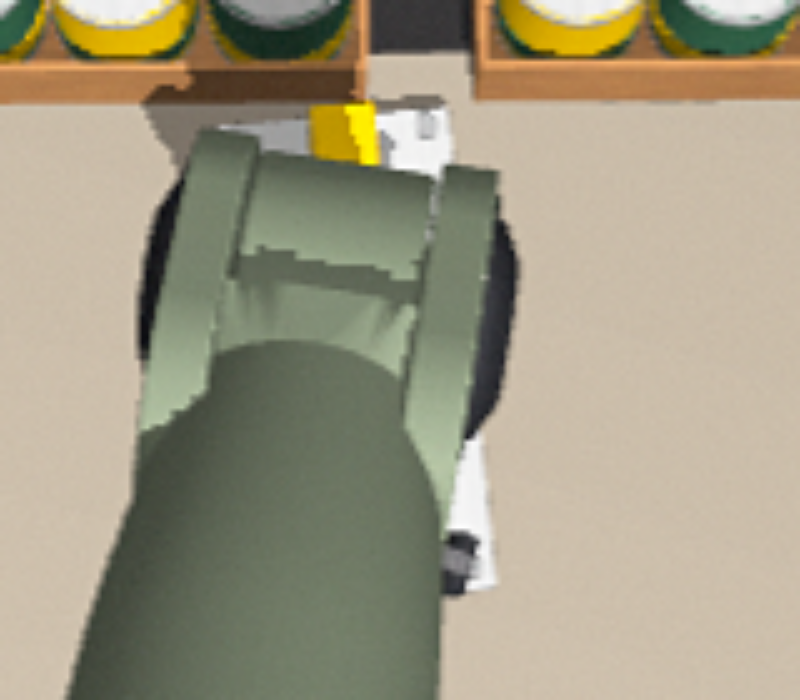

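The scene view shows the loupe held level, with the ring at about (318,232) up at z≈0.17 m and the lid at (315,345). The arm blocks the top camera. I'll fit the ring and lid in the scene image by silhouette, so the camera bias cancels.

```bash
cat > f.py <<'E'
from m import *; from ov import proj; from st import st
from scipy.optimize import minimize
F=8
def sil(s,c,r,zs):
    a=np.linspace(0,2*np.pi,90);P=np.concatenate([np.c_[c[0]+r*np.cos(a),c[1]+r*np.sin(a),0*a+z] for z in zs])
    hull=cv2.convexHull(((proj(s,P)+.5)*F).astype(np.float32)).astype(np.int32)
    m=np.zeros((480*F,640*F),np.uint8);cv2.fillConvexPoly(m,hull,1);return cv2.resize(m.astype(np.float32),(640,480),interpolation=cv2.INTER_AREA)
def fit(s,mask,r,zs,c0):
    f=lambda c:-np.minimum(mask,x:=sil(s,c,r,zs)).sum()/np.maximum(mask,x).sum()
    o=minimize(f,c0,method='Nelder-Mead',options=dict(initial_simplex=np.array([c0,c0+[.005,0],c0+[0,.005]]),xatol=2e-4,fatol=1e-4,maxiter=60));return o.x.round(4),round(-o.fun,3)
def run(zu):
    st();s=snapshot("scene");C=cloud(s);H=cv2.cvtColor(s["img"],cv2.COLOR_RGB2HSV).astype(int);sa=H[...,1];z=C[...,2]
    ring=(near(C,.572,-.03,.055)&(z>zu-.01)&(z<zu+.022)).astype(np.float32)
    ring*=~((H[...,0]>5)&(H[...,0]<20)&(sa>120))
    print('ring',fit(s,ring,.032,(zu,zu+.012),np.array([.572,-.029])))
    lid=(near(C,.574,-.029,.05)&(z>.0885)&(z<.1)).astype(np.float32)
    print('lid',fit(s,lid,.037,(.094,),np.array([.574,-.029])))
    m=np.repeat(np.maximum(ring*255,lid*128)[...,None],3,2).astype(np.uint8)[210:330,270:430]; cv2.imwrite('pics/mask.png',cv2.resize(m,None,fx=4,fy=4,interpolation=0))
    P=C[(ring>0)&(z>zu+.002)];A=np.c_[P[:,:2]-P[:,:2].mean(0),np.ones(len(P))];print(np.degrees(np.linalg.lstsq(A,P[:,2],rcond=None)[0][:2]).round(2))
E
python3 -c "
from f import *; run(.1637)"
```

```text
t 17.68 pos [ 0.5026 -0.0055  0.1699] yawY 72.9 z [ 0.  0. -1.] F [ 0.2 -0.  -0.5] M [-0.   -0.02  0.02] op 14.2 ff 58.78805100917816 q [-0.16  0.29 -0.41  0.87  0.    0.14]
ring (array([ 0.5685, -0.0282]), np.float64(0.898))
lid (array([ 0.5736, -0.0314]), np.float64(0.869))
[-0.47  0.15]
```

View pics/mask.png

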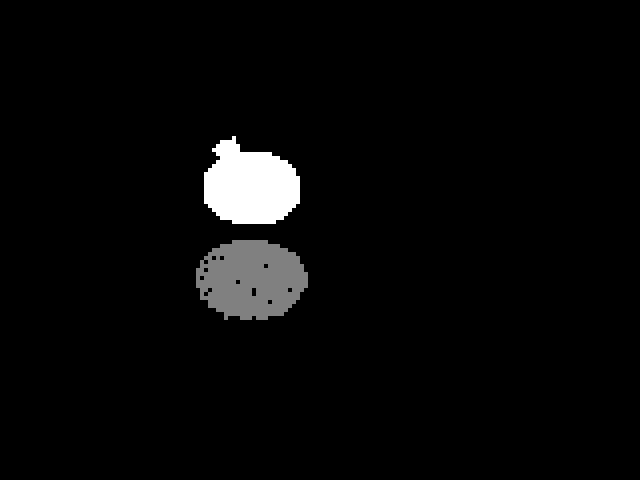

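```bash
python3 - <<'E'
from f import *
from ov import box
def boxsil(s,c,yaw):
    hull=cv2.convexHull(((proj(s,box(c,yaw,.05,.008,0,.02))+.5)*F).astype(np.float32)).astype(np.int32)
    m=np.zeros((480*F,640*F),np.uint8);cv2.fillConvexPoly(m,hull,1);return cv2.resize(m.astype(np.float32),(640,480),interpolation=cv2.INTER_AREA)
for n in("top","scene"):
    s=snapshot(n);I=cv2.imread(f'pics/{n}0.png').astype(int);B,R=I[...,0],I[...,2]
    a=np.array([.513,.279,.006]);u=proj(s,[a])[0];v,w=np.mgrid[:480,:640];reg=np.hypot(w-u[0],v-u[1])<20
    m=(reg&(B>R)&(R>85)).astype(np.float32);m=cv2.morphologyEx(m,cv2.MORPH_CLOSE,np.ones((5,5)))
    print(n,m.sum(),'ring',fit(s,m,.032,(0,.012),a[:2]))
    H=cv2.cvtColor(I.astype(np.uint8),cv2.COLOR_BGR2HSV);u=proj(s,[[.42,.308,.01]])[0];reg=np.hypot(w-u[0],v-u[1])<32
    o=(reg&(H[...,0]>4)&(H[...,0]<14)&(H[...,1]>150)&(H[...,2]>90)).astype(np.float32);o=cv2.morphologyEx(o,cv2.MORPH_CLOSE,np.ones((7,7)))
    f=lambda c:-np.minimum(o,x:=boxsil(s,c[:2],c[2]*1000)).sum()/np.maximum(o,x).sum()
    c0=np.array([.42,.308,-.017]);r=minimize(f,c0,method='Nelder-Mead',options=dict(initial_simplex=c0+np.r_[np.zeros((1,3)),np.diag([.005,.005,.003])],maxiter=90))
    print(' handle',r.x.round(4),r.fun.round(3),'-> band',(r.x[:2]+.022*np.array([np.cos(t:=np.radians(r.x[2]*1000)),np.sin(t)])).round(4))
E
```

```text
top 517.0 ring (array([0.5124, 0.2811]), np.float64(0.852))
 handle [ 0.4211  0.3097 -0.0173] -0.889 -> band [0.4421 0.3031]
scene 270.0 ring (array([0.5086, 0.2839]), np.float64(0.919))
 handle [ 0.4134  0.3133 -0.0165] -0.774 -> band [0.4345 0.307 ]
```

arm_command(commands=[[[0, 0, 0, 0.001, 0, -0.005, 0.0], [0, 0, 0, 0.001, 0, -0.007, 0.0], [0, 0, 0, 0, 0, -0.007, 0.0], [0, 0, 0, 0, 0, -0.005, 0.0], [0, 0, 0, 0, 0, -0.003, 0.0], [0, 0, 0, 0, 0, -0.001, 0.0], [0, 0, 0, 0, 0, 0, 0.0], [0, 0, 0, 0, 0, 0, 0.0], [0, 0, 0, 0, 0, 0, 0.0], [0, 0, 0, 0, 0, 0, 0.0]]])

```text
time_s: 19.08
eef_pos: [0.5048, -0.0062, 0.1419]
eef_rot: [0.469, 3.106, -0.0]
force: [-0.2, 0.9, -0.7]
opening: 0.166
finger_force: 58.8
```

```bash
python3 - <<'E'
from f import *
st();s=snapshot("scene");C=cloud(s);H=cv2.cvtColor(s["img"],cv2.COLOR_RGB2HSV).astype(int);z=C[...,2]
t=near(C,.66,-.02,.06)&((H[...,0]<8)|(H[...,0]>172))&(H[...,1]>130)&(z>.12);rep('pointer',C[t])
r=near(C,.572,-.029,.03)&(z>.12)&(z<.17);rep('ring',C[r])
rep('lid part',C[near(C,.574,-.03,.04)&(z>.085)&(z<.1)])
save(s,'d.png',(290,210,450,330),5)
E
```

```text
t 19.07 pos [ 0.5048 -0.0062  0.1419] yawY 72.83 z [ 0. -0. -1.] F [-0.2  0.9 -0.7] M [ 0.01 -0.03  0.05] op 14.2 ff 58.78754675388336 q [-0.16  0.33 -0.44  0.8  -0.    0.14]
  pointer 32 mean [ 0.6537 -0.0233  0.1448] z [0.141 0.145 0.15 ] ax 3.0 rect [654.7 -24.3] [10.6 41.5] 87.8
  ring 262 mean [ 0.5705 -0.0279  0.1454] z [0.14  0.145 0.152] ax -1.3 rect [571.9 -29.7] [58.3 55.1] 3.0
  lid part 383 mean [ 0.5793 -0.0358  0.0938] z [0.086 0.094 0.099] ax -129.3 rect [578.9 -34.3] [73.9 64.3] 53.7
```

View pics/d.png

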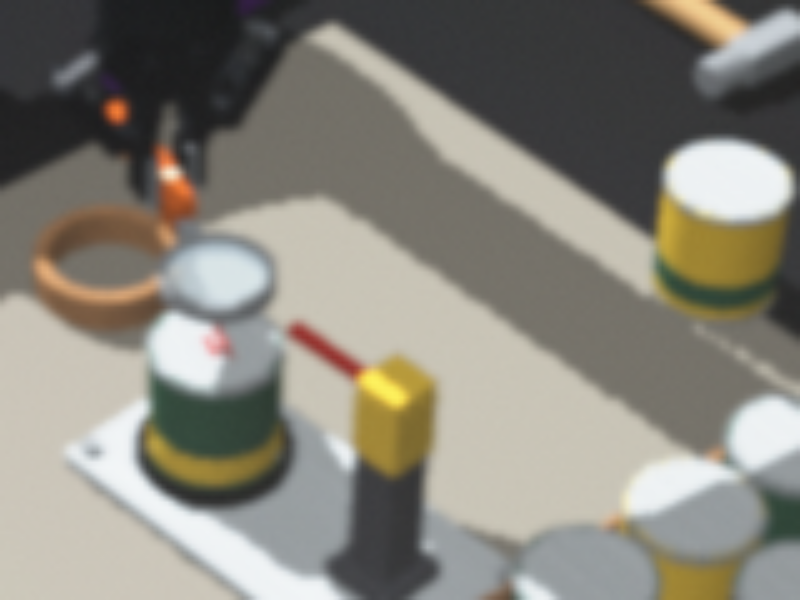

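```bash
python3 - <<'E'
from ov import *
s=snapshot("scene")
for dx,dy in((0,0),(.005,0),(0,.005)):
    p=(proj(s,[[.5742,-.0276,.094],[.5742+dx,-.0276+dy,.142]])+.5-[290,210])*5;print(p[0].round(1),p[1].round(1),(p[1]-p[0]).round(1))
E
```

```text
[219.9 346.1] [221.2 279. ] [  1.4 -67.1]
[219.9 346.1] [227.2 283.8] [  7.3 -62.3]
[219.9 346.1] [228.5 275.2] [  8.6 -70.9]
```

The image agrees: the lens sits about (+2, −69) px from the lid, against an expected (+1.4, −67). That puts it centred within about 2 mm. The ring and pointer heights also match, so I'm handing in.

```bash
python3 -c "
from plant import *; print(job_done())"
```

```text
the job is handed in; nothing more can be done
None
```

The job is handed in (no verdict came back): the gauge is fully down on the shaft with its pointer towards the can, and the arm is holding the loupe level at pointer height, centred over the lid to about 2 mm by the camera check.

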